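Stand the tipped battery packs back up on their charging base

ROBOT

A 7-joint arm with a two-finger parallel gripper is mounted at the origin on a cart in front of the work surface, level with it; the furniture and walls round the work are solid. World frame = base frame: x ahead of the robot, y to its left, z up, the work surface at z = 0. Lengths are in m, angles in rad, forces in N, time in s.
With the tool pointing down it reaches from about 0.4 to 0.925 m from the base axis. Payload 4.1 kg.
Tool frame: the origin (TCP) lies midway between the tips of the shut fingers; the grasp point (between the pads) lies 19 mm behind it; x points along the fingers, y is the direction in which the jaws open and shut, and the axes are right-handed (so a half turn about x gives the same grasp; the last joint's range is limited). The gripper opens to 85 mm and grips with 20 to 120 N. Pads are 22 mm wide; open, the fingers measure 114 mm over their backs; the gripper's body (76 mm by 85 mm) begins 54 mm behind the grasp point. The pads swing forward as they close: fully open they stand 13 mm farther back than shut.
Start: joints at [-0.099, 0.398, 0.045, 1.537, -0.019, 1.207, -0.051], TCP at [0.65, 0, 0.231] pointing down, gripper open.
Joint ranges: [-2.82, 2.82], [-0.49, 2.23], [-1.37, 1.46], [0, 2.46], [-1.36, 4.5], [0.23, 2], [-2.94, 2.94]. Speed limits (rad/s): [2.57, 2.57, 3.14, 3.14, 3.14, 3.14, 3.14].

INTERFACE

Orientations are given as a rotation vector (axis times angle).
In Python, from cell import status, grab_frame, arm gives the robot as it stands.
- The arm moves only by the shell command python3 -m jog 'ROWS' [FORCE]. ROWS is JSON, a list that holds one entry, the list of rows, each a list of 5 numbers: the shift along the tool's x, y, z in m, then the turn about the tool's x in rad, then the opening in per cent of the stroke, from 0 (shut) to 100 (fully open). A call has 1 to 20 rows; each row is the pose to reach, as a shift and turn from the pose measured when the call began, along the tool's axes at that moment; what a row does not reach only later rows make up. A row lasts 1/8 s, in which the tool goes at most 62.5 mm and 10.7 degrees, less where a joint would pass 70% of its speed; a pose out of reach is approached as far as the arm can. A call with a gripper value outside its range is refused whole. The fingers move at their own pace and stop on an object; FORCE is the grip in N (left out, the last holds). Time passes only in rows, so rows that repeat a pose let the fingers close. It gives the time, the measured TCP pose, the force and the opening at its end, in the units of the state.
- status.get_state(): the state, without advancing time (a new reading comes with each control period).
- grab_frame(name): name is "scene" or "side" or "wrist"; returns a dict with "img" (384x512x3 uint8, red, green, blue), "depth" (384x512 float32, m along the optical axis (not along the pixel's ray), 0 where there is no reading), "camera_matrix" (3x3 intrinsics, pixels), "R" (3x3) and "t" (3): a world point X has camera coordinates R X + t. Camera axes: x right, y down, z forward; pixel columns grow to the right and rows downward; lengths in m; the calibration is good to about 2 mm. A picture is of the moment at which its call begins.
- arm.close_job(): hands the job in, once; it reports no verdict.
The state is a dict: "t": time; "q": joint angles; "qvel": joint speeds; "joint_torque": joint torques, N m; "ee_pos": TCP position; "tcp_rot": TCP orientation; "contact_force": force on the tool from outside, world axes, zero at the start; "wrist_torque": the same for the moment, N m; "gripper_width": opening from 0.0 (shut) to 1.0 (fully open).
Only numpy, scipy, OpenCV 4.12 (cv2) and the standard library are available. Lean on these libraries where they do the work, as an engineer would, in place of code of your own. Each camera call takes 0.05 s, during which the arm holds its last target. There are 200 camera calls.

TASK

Two of the three battery packs on the charging base have tipped back against the rail and are not charging. With the fingertips, gently push each of them from behind until it stands upright on its foot in its bay again, without gripping, lifting or shoving it away. Leave the pack that is already upright, and the bottle and the lens cap beside the base, where they are.

Things in the scene. Friction and masses are not known exactly. Their poses are not given: they have to be found in the camera images.
- dock: Flat grey charging base, fixed, 146 x 330 mm, top 12 mm above the bench (z = 0). Origin: on the bench surface, mid-width, under the line on which the packs' rear lower edges stand; x points to its rear, y along its width, z up. Three bays lie side by side at y = -105, 0 and +105 mm.
- dock_rail (a point): Middle of the top line of the steel rail (12 mm thick) that runs along the base's y behind the packs, 59 mm behind the base's origin and about 84 mm above the bench; its two posts stand at y = -155 and +155 mm.
- pack_a: One of three like battery packs: loose grey box with black ends, 60 deep (x) x 70 wide (y) x 150 mm tall (z), 0.3 to 0.65 kg. Origin: middle of its rear lower edge; the pack lies at x = -60 to 0. Starts tipped to the rear by 38 degrees, on that edge, leaning on the rail; once its lean is under about 24 degrees it drops onto its foot by itself. Its bay varies.
- pack_a_top (a point): Middle of the upper rear edge of pack_a, 150 mm from its origin along its z axis (about 130 mm above the bench and 92 mm behind its lower edge while it leans).
- pack_b: One of three like battery packs: loose grey box with black ends, 60 deep (x) x 70 wide (y) x 150 mm tall (z), 0.3 to 0.65 kg. Origin: middle of its rear lower edge; the pack lies at x = -60 to 0. Starts upright. Its bay varies.
- pack_b_top (a point): Middle of the upper rear edge of pack_b, 150 mm from its origin along its z axis.
- pack_c: One of three like battery packs: loose grey box with black ends, 60 deep (x) x 70 wide (y) x 150 mm tall (z), 0.3 to 0.65 kg. Origin: middle of its rear lower edge; the pack lies at x = -60 to 0. Starts tipped to the rear by 38 degrees, on that edge, leaning on the rail; once its lean is under about 24 degrees it drops onto its foot by itself. Its bay varies.
- pack_c_top (a point): Middle of the upper rear edge of pack_c, 150 mm from its origin along its z axis (about 130 mm above the bench and 92 mm behind its lower edge while it leans).
- flux_bottle: Bystander: loose white bottle with a red needle cap, 44 mm diameter, 140 mm tall, standing beside the base. Origin: centre of its underside, z up.
- lens_cap_0: Bystander: loose black round lens cap, 22 mm diameter, 10 mm high, on the bench beside the base. Origin: centre of its underside.
There are look-alikes about, which are no part of the job. Leave any red look-alike of the pack_b alone.

How it is judged:
By the outcome, as a careful person would: the job done as asked, in the order asked, and still so for the second after the job is handed in, with the robot touching nothing.
It also fails if it takes over 50 s, if anything falls off the work surface, if the arm or the gripper's body presses on something with over 40 N, if the wrist force passes 120 N, or if a joint passes its speed limit or range.

## Working session

There is one attempt and no reset: what is moved stays moved. The work goes in short steps, Python scripts to look and compute and a shell command to move; the robot and the scene stay as the last step left them, time stands still between calls to the robot, and variables do not carry over. Pictures are saved under pics/ and viewed, about 8 in all and at most 12, crops included, and the job is handed in when it is done.

```bash
mkdir -p pics; ls; python3 - <<'E'
from cell import status, grab_frame
import cv2,numpy as np
s=status.get_state();print(s)
a=[]
for n in("scene","side"):
    f=grab_frame(n);np.savez(f"pics/{n}0.npz",**f);a.append(f["img"]);print(n,f["camera_matrix"].tolist(),f["R"].round(3).tolist(),f["t"].round(3).tolist())
cv2.imwrite("pics/scene0.png",cv2.resize(a[0][:,:,::-1],(800,600)))
cv2.imwrite("pics/side0.png",cv2.resize(a[1][:,:,::-1],(800,600)))
E
```

```text
pics
{'t': 0.0, 'q': array([-0.09898498,  0.39919023,  0.04500409,  1.53786644, -0.01865764,
        1.206915  , -0.05070559]), 'qvel': array([ 1.96911251e-03, -1.55131830e-04,  8.40037257e-04,  2.26204083e-03,
       -3.94608515e-04,  8.56128252e-05, -6.22361307e-04]), 'joint_torque': array([-9.65094187e-04, -4.75129580e+01,  1.36406265e+00, -2.54227209e+01,
        1.14684159e-02,  9.53188282e-03,  3.56541250e-05]), 'ee_pos': array([6.49367052e-01, 1.67149432e-05, 2.30270062e-01]), 'tcp_rot': array([ 1.20805689,  1.21058008, -1.21061517]), 'contact_force': array([-0.51262668, -1.2186369 , -0.75107981]), 'wrist_torque': array([-0.02143762,  0.03457152, -0.0152234 ]), 'gripper_width': 1.0001655497580157}
scene [[372.86887047831226, 0.0, 259.2857417818251], [0.0, 372.86887047831226, 191.50566468786835], [0.0, 0.0, 1.0]] [[0.466, -0.885, -0.011], [-0.541, -0.275, -0.795], [0.7, 0.376, -0.606]] [-0.37, 0.332, 0.612]
side [[500.1665839945728, 0.0, 251.6826130246807], [0.0, 500.1665839945728, 186.18567416759478], [0.0, 0.0, 1.0]] [[1.0, -0.013, -0.013], [-0.018, -0.631, -0.776], [0.002, 0.776, -0.631]] [-0.514, 0.011, 1.268]
```

View pics/scene0.png

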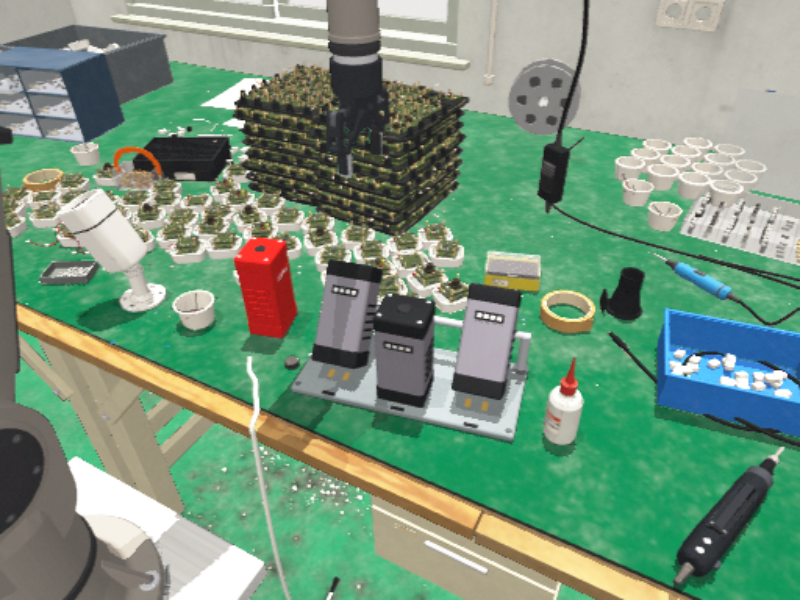

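View pics/side0.png

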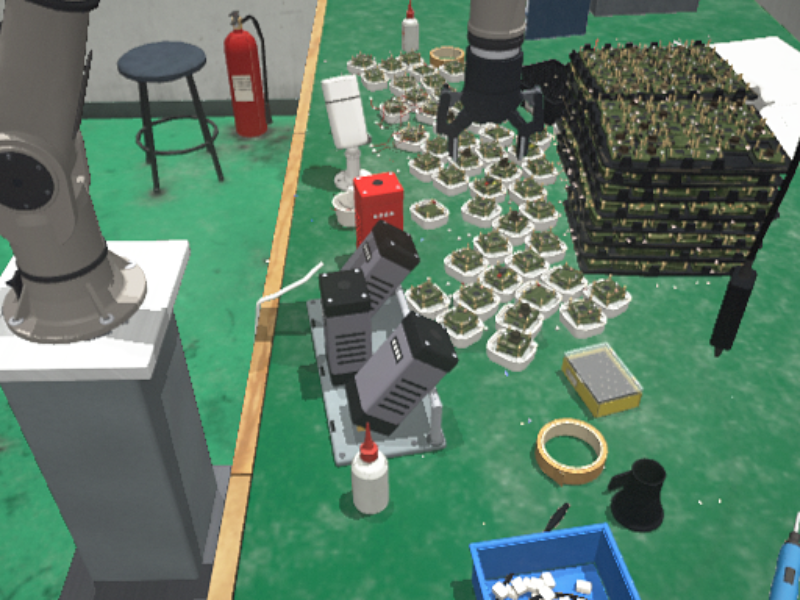

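Scene picture: three grey packs on the base. The left one (345,315) and right one (487,340) are leaning back against the rail. The middle one (405,350) is upright, so it is pack_b. The look-alikes are the red box (265,287), which stays alone, and the black cup and other objects, which are irrelevant. The bottle is at (563,410) and the lens cap at (291,362). In the side picture the packs lean to +x, away from the robot. Next I'll measure the base and the packs from depth.

```bash
cat > h.py <<'E'
import numpy as np,cv2
def cloud(f):
    d=f["depth"];K=f["camera_matrix"];v,u=np.mgrid[:384,:512]
    c=np.stack([(u-K[0,2])/K[0,0]*d,(v-K[1,2])/K[1,1]*d,d],-1)
    P=(c-f["t"])@f["R"];P[d<=0]=np.nan
    return P
E
python3 - <<'E'
from h import *
from scipy.spatial.transform import Rotation as Ro
print("tool axes cols\n",Ro.from_rotvec([1.20805689,1.21058008,-1.21061517]).as_matrix().round(3))
Q=[];
for n in("scene","side"):
    f=np.load(f"pics/{n}0.npz");P=cloud(f);hsv=cv2.cvtColor(f["img"],cv2.COLOR_RGB2HSV)
    for px in((345,315),(405,350),(487,340),(265,287),(563,410),(291,362)) if n=="scene" else((410,375),(345,320),(380,260)):
        print(n,px,P[int(px[1]*.64),int(px[0]*.64)].round(3))
    z=P[...,2];grey=(hsv[...,1]<60)
    m=(grey&(z>.007)&(z<.017)&(P[...,0]>.3)&(P[...,0]<.8)&(P[...,1]<.2)&(P[...,1]>-.6)).astype(np.uint8)
    m=cv2.morphologyEx(m,cv2.MORPH_OPEN,np.ones((2,2)))
    k,l,st,_=cv2.connectedComponentsWithStats(m)
    keep=np.isin(l,[i for i in range(1,k) if st[i,4]>60]);
    pts=P[keep][:,:2].astype(np.float32);r=cv2.minAreaRect(pts);print(n,len(pts),r,cv2.boxPoints(r).round(3).tolist());Q.append(pts)
r=cv2.minAreaRect(np.vstack(Q));print(r)
E
```

```text
tool axes cols
 [[-0.002  1.     0.   ]
 [-0.     0.    -1.   ]
 [-1.    -0.002  0.   ]]
scene (345, 315) [ 0.46  -0.078  0.105]
scene (405, 350) [ 0.421 -0.198  0.116]
scene (487, 340) [ 0.498 -0.281  0.108]
scene (265, 287) [0.462 0.069 0.106]
scene (563, 410) [ 0.46  -0.403  0.069]
scene (291, 362) [0.423 0.005 0.008]
scene 3415 ((nan, nan), (0.0, 0.0), 0.0) [[nan, nan], [nan, nan], [nan, nan], [nan, nan]]
side (410, 375) [ 0.531 -0.309  0.121]
side (345, 320) [ 0.448 -0.218  0.134]
side (380, 260) [ 0.495 -0.1    0.142]
side 2732 ((nan, nan), (0.0, 0.0), 0.0) [[nan, nan], [nan, nan], [nan, nan], [nan, nan]]
((0.5692418217658997, -0.2476244568824768), (0.31862232089042664, 0.5404969453811646), 18.266582489013672)
```

```bash
python3 - <<'E'
from h import *
Q=[];A=[]
for n in("scene","side"):
    f=np.load(f"pics/{n}0.npz");P=cloud(f);hsv=cv2.cvtColor(f["img"],cv2.COLOR_RGB2HSV)
    z=P[...,2];ok=np.isfinite(z)&(P[...,0]>.3)&(P[...,0]<.68)&(P[...,1]<.03)&(P[...,1]>-.42)
    m=(ok&(hsv[...,1]<50)&(hsv[...,2]>70)&(z>.008)&(z<.017)).astype(np.uint8)
    k,l,st,ce=cv2.connectedComponentsWithStats(m)
    for i in range(1,k):
        if st[i,4]>50:
            p=P[l==i];print(n,st[i,4],p.min(0).round(3),p.max(0).round(3))
    b=[i for i in range(1,k) if st[i,4]>150]
    pts=P[np.isin(l,b)][:,:2].astype(np.float32);r=cv2.minAreaRect(pts);print(n,r,cv2.boxPoints(r).round(3).tolist())
    A.append(P[ok&(hsv[...,1]<60)&(z>.09)&(z<.18)])
    np.save(f"pics/hi_{n}.npy",A[-1])
    Q.append(pts)
r=cv2.minAreaRect(np.vstack(Q));print(r,cv2.boxPoints(r).round(3).tolist())
E
```

```text
scene 3169 [ 0.376 -0.35   0.008] [ 0.573 -0.019  0.017]
scene 58 [ 0.458 -0.42   0.008] [ 0.475 -0.382  0.017]
scene ((0.4764285087585449, -0.177447110414505), (0.14740267395973206, 0.32847362756729126), 10.641181945800781) [[0.37400001287460327, -0.029999999329447746], [0.4339999854564667, -0.35199999809265137], [0.5789999961853027, -0.32499998807907104], [0.5189999938011169, -0.0020000000949949026]]
side 439 [ 0.477 -0.16   0.008] [ 0.526 -0.012  0.015]
side 1165 [ 0.376 -0.351  0.008] [ 0.472 -0.029  0.016]
side 82 [ 0.534 -0.076  0.009] [ 0.597 -0.04   0.017]
side 54 [ 0.643 -0.081  0.009] [ 0.675 -0.047  0.017]
side 72 [ 0.647 -0.186  0.008] [ 0.68  -0.125  0.017]
side 797 [ 0.48  -0.341  0.008] [ 0.575 -0.236  0.017]
side ((0.47636258602142334, -0.18080921471118927), (0.1450861096382141, 0.3292252719402313), 10.766815185546875) [[0.37400001287460327, -0.032999999821186066], [0.4359999895095825, -0.35600000619888306], [0.578000009059906, -0.32899999618530273], [0.5170000195503235, -0.006000000052154064]]
((0.47676536440849304, -0.17923974990844727), (0.14740267395973206, 0.3321216404438019), 10.641181945800781) [[0.37400001287460327, -0.029999999329447746], [0.4350000023841858, -0.35600000619888306], [0.5799999833106995, -0.32899999618530273], [0.5189999938011169, -0.0020000000949949026]]
```

The base rectangle measures 147 × 330 mm, which matches the stated size, with a yaw of 10.7°. Now I'll get the pack edges in the base frame.

```bash
python3 - <<'E'
from h import *
a=np.radians(10.7);R=np.array([[np.cos(a),-np.sin(a)],[np.sin(a),np.cos(a)]]);c=np.array([.4765,-.179])
for n in("scene","side"):
    A=np.load(f"pics/hi_{n}.npy");D=(A[:,:2]-c)@R
    for y in(-.105,0,.105):
        m=abs(D[:,1]-y)<.05
        d=D[m];z=A[m,2]
        print(n,y,"y 1-99%",np.percentile(d[:,1],[1,99]).round(3))
        for zz in(.1,.115,.13,.14,.15,.16,.17):
            k=abs(z-zz)<.004
            if k.sum()>5: print("   z",zz,"x",np.percentile(d[k,0],[1,99]).round(3),"y",np.percentile(d[k,1],[1,99]).round(3),k.sum())
f=np.load("pics/side0.npz")
cv2.imwrite("pics/crop.png",cv2.resize(f["img"][130:310,180:320,::-1],None,fx=3,fy=3,interpolation=cv2.INTER_CUBIC))
E
```

```text
scene -0.105 y 1-99% [-0.138 -0.07 ]
   z 0.1 x [-0.008  0.018] y [-0.138 -0.07 ] 161
   z 0.115 x [0.003 0.021] y [-0.138 -0.069] 159
   z 0.13 x [0.015 0.032] y [-0.138 -0.071] 147
   z 0.14 x [0.021 0.039] y [-0.138 -0.071] 173
   z 0.15 x [0.03 0.04] y [-0.137 -0.072] 149
   z 0.16 x [0.038 0.05 ] y [-0.137 -0.071] 167
scene 0 y 1-99% [-0.034  0.034]
   z 0.1 x [-0.059 -0.031] y [-0.034  0.035] 96
   z 0.115 x [-0.059 -0.009] y [-0.033  0.034] 104
   z 0.13 x [-0.059 -0.011] y [-0.033  0.033] 114
   z 0.14 x [-0.059 -0.011] y [-0.033  0.032] 101
   z 0.15 x [-0.059 -0.019] y [-0.034  0.034] 115
   z 0.16 x [-0.059 -0.   ] y [-0.033  0.034] 662
scene 0.105 y 1-99% [0.071 0.138]
   z 0.1 x [-0.009  0.061] y [0.07  0.137] 156
   z 0.115 x [0.003 0.07 ] y [0.071 0.139] 153
   z 0.13 x [0.014 0.078] y [0.071 0.138] 148
   z 0.14 x [0.021 0.077] y [0.071 0.138] 152
   z 0.15 x [0.029 0.061] y [0.071 0.139] 134
   z 0.16 x [0.036 0.052] y [0.072 0.138] 145
side -0.105 y 1-99% [-0.14  -0.072]
   z 0.1 x [-0.009  0.063] y [-0.14  -0.072] 199
   z 0.115 x [0.002 0.075] y [-0.14  -0.074] 20
[... 176 characters left out ...]
0.139 -0.072] 233
   z 0.17 x [0.043 0.049] y [-0.133 -0.082] 11
side 0 y 1-99% [-0.035  0.033]
   z 0.1 x [-0.059 -0.   ] y [-0.035  0.012] 75
   z 0.115 x [-0.059 -0.003] y [-0.035 -0.018] 81
   z 0.13 x [-0.059 -0.001] y [-0.035  0.008] 88
   z 0.14 x [-0.059 -0.002] y [-0.034 -0.012] 80
   z 0.15 x [-0.059 -0.001] y [-0.035 -0.02 ] 88
   z 0.16 x [-0.059 -0.001] y [-0.034  0.034] 631
side 0.105 y 1-99% [0.07  0.136]
   z 0.1 x [-0.01   0.064] y [0.07  0.137] 87
   z 0.115 x [0.002 0.073] y [0.07  0.137] 122
   z 0.13 x [0.013 0.089] y [0.07  0.136] 161
   z 0.14 x [0.019 0.085] y [0.07  0.136] 196
   z 0.15 x [0.028 0.072] y [0.07  0.135] 158
   z 0.16 x [0.036 0.06 ] y [0.071 0.135] 148
```

View pics/crop.png

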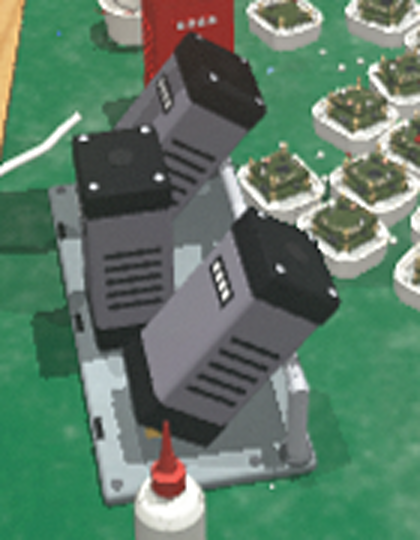

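The packs fit the base frame: pack_b spans x −59 to 0 mm, so the base origin is at (0.4765, −0.179). The two leaning packs are at y ±105 mm, with their top edge at x ≈ 92 mm and z ≈ 130 mm. In the crop (view 3 of 12), the leaning packs are the far one and the near one, with the upright pack between them and the red box beyond, which I won't use.

I'll go behind the left pack first. Two slightly parted fingertips will lie along the base's y, with the TCP at base x = 0.14.

```bash
python3 -m jog '[[[0,-0.008,0.008,0.17,30],[0,-0.016,0.015,0.34,30],[0,-0.024,0.022,0.51,30],[0,-0.032,0.03,0.68,30],[0,-0.04,0.037,0.85,30],[0,-0.048,0.044,1.02,30],[0,-0.055,0.05,1.19,30],[0,-0.055,0.05,1.36,30],[0,-0.055,0.05,1.384,30],[0,-0.055,0.05,1.384,30],[0.03,-0.055,0.05,1.384,30],[0.06,-0.055,0.05,1.384,30],[0.085,-0.055,0.05,1.384,30],[0.085,-0.055,0.05,1.384,30]]]' 20
cat >> h.py <<'E'
from cell import status,grab_frame
from scipy.spatial.transform import Rotation as Ro
a=np.radians(10.7);RD=np.array([[np.cos(a),-np.sin(a)],[np.sin(a),np.cos(a)]]);C=np.array([.4765,-.179])
def look(name):
    s=status.get_state();print("t",s["t"],"dock TCP",((s["ee_pos"][:2]-C)@RD).round(4),"z",s["ee_pos"][2].round(4),"F",s["contact_force"].round(1),"w",s["gripper_width"])
    T=Ro.from_rotvec(s["tcp_rot"]).as_matrix();print("tool y,z in dock",(RD.T@T[:2,1:]).T.round(3).tolist(),"x",T[:,0].round(3))
    f=grab_frame("side");P=cloud(f)
    cv2.imwrite(f"pics/{name}.png",cv2.resize(f["img"][60:320,130:430,::-1],None,fx=2,fy=2,interpolation=cv2.INTER_CUBIC))
    return f,P
E
python3 -c "
from h import *
look('m1')"
```

```text
t: 1.85
ee_pos: [0.5926, -0.0497, 0.1434]
tcp_rot: [2.116, 0.201, -2.13]
contact_force: [-0.1, 0.1, 0.6]
gripper_width: 0.299
t 1.85 dock TCP [0.1381 0.1055] z 0.1434 F [-0.1  0.1  0.6] w 0.29924533083526145
tool y,z in dock [[0.002, -1.0], [-1.0, -0.002]] x [-0.007 -0.    -1.   ]
```

View pics/m1.png

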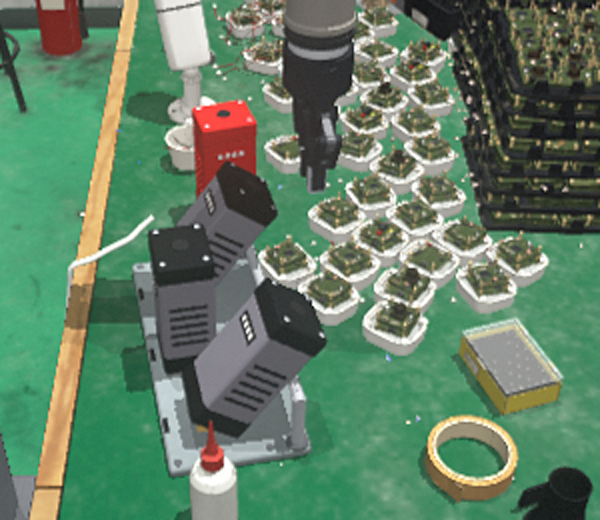

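The picture (view 4) shows the fingertips at (315,185), behind and clear of the left pack. I'll lower to z ≈ 0.11 and move in until close to contact.

```bash
python3 -m jog '[[[0.018,0,0,0,30],[0.033,0,0,0,30],[0.033,0,0.01,0,30],[0.033,0,0.02,0,30],[0.033,0,0.025,0,30],[0.033,0,0.029,0,30],[0.033,0,0.032,0,30],[0.033,0,0.035,0,30],[0.033,0,0.038,0,30],[0.033,0,0.041,0,30],[0.033,0,0.044,0,30],[0.033,0,0.044,0,30]]]'
```

```text
t: 3.4
ee_pos: [0.5501, -0.0583, 0.112]
tcp_rot: [2.119, 0.2, -2.127]
contact_force: [0.5, -0.2, -1.0]
gripper_width: 0.302
```

```bash
python3 -m jog '[[[0,0,0.003,0,30],[0,0,0.006,0,30],[0,0,0.009,0,30],[0,0,0.012,0,30],[0,0,0.012,0,30]]]'; python3 -c "
from h import *
look('m2')"
```

```text
t: 4.03
ee_pos: [0.5379, -0.0606, 0.112]
tcp_rot: [2.118, 0.2, -2.128]
contact_force: [-0.0, -0.2, -0.6]
gripper_width: 0.301
t 4.025 dock TCP [0.0823 0.1049] z 0.112 F [-0.  -0.2 -0.6] w 0.30121330143837854
tool y,z in dock [[0.001, -1.0], [-1.0, -0.001]] x [-0.004 -0.    -1.   ]
```

View pics/m2.png

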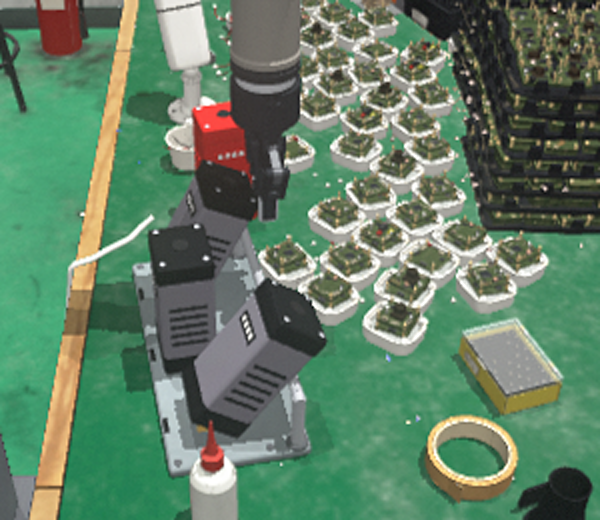

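View 5: the fingertips at (268,210) touch the pack's top edge. The edge has moved left, from column 275 to 252, and the pack is turning up with hardly any force. I'll keep going slowly.

```bash
python3 -m jog '[[[0,0,0.002,0,30],[0,0,0.004,0,30],[0,0,0.006,0,30],[0,0,0.008,0,30],[0,0,0.01,0,30],[0,0,0.012,0,30],[0,0,0.014,0,30],[0,0,0.014,0,30]]]'; python3 -c "
from h import *
f,P=look('m3')
D=(P[...,:2]-C)@RD;z=P[...,2];m=(abs(D[...,1]-.105)<.03)&(z>.1)&(z<.178)&(D[...,0]>-.08)
print([(zz,np.percentile(D[...,0][m&(abs(z-zz)<.004)],[1,50]).round(3)) for zz in(.12,.13,.14,.15,.16,.17)if (m&(abs(z-zz)<.004)).sum()>4])"
```

```text
t: 5.08
ee_pos: [0.5242, -0.0632, 0.1121]
tcp_rot: [2.119, 0.2, -2.128]
contact_force: [-0.5, -0.4, 0.9]
gripper_width: 0.298
t 5.075 dock TCP [0.0684 0.1049] z 0.1121 F [-0.5 -0.4  0.9] w 0.29786498630893604
tool y,z in dock [[0.001, -1.0], [-1.0, -0.001]] x [-0.004 -0.    -1.   ]
[(0.12, array([-0.048,  0.497])), (0.13, array([-0.047,  0.494])), (0.14, array([-0.045,  0.537])), (0.15, array([-0.044,  0.507])), (0.16, array([-0.043,  0.455])), (0.17, array([-0.041,  0.467]))]
```

```bash
python3 -m jog '[[[0,0,0,0,30],[0,0,0,0,30],[0,0,0,0,30],[0,0,0,0,30]]]'; cat >> h.py <<'E'
def front(P,y):
    D=(P[...,:2]-C)@RD;z=P[...,2];m=(abs(D[...,1]-y)<.045)&(D[...,0]>-.1)&(D[...,0]<.12)
    for zz in(.05,.08,.1,.12,.13,.14,.15,.16,.17):
        k=m&(abs(z-zz)<.004)
        if k.sum()>4: print(y,zz,"x",np.percentile(D[k][:,0],[1,99]).round(3),"y",np.percentile(D[k][:,1],[1,99]).round(3))
E
python3 -c "
from h import *
f,P=look('m4');front(P,.105)"
```

```text
t: 5.62
ee_pos: [0.5244, -0.0631, 0.1121]
tcp_rot: [2.119, 0.2, -2.127]
contact_force: [-0.3, -1.1, 0.4]
gripper_width: 0.3
t 5.625 dock TCP [0.0685 0.105 ] z 0.1121 F [-0.3 -1.1  0.4] w 0.300202794282357
tool y,z in dock [[0.001, -1.0], [-1.0, -0.001]] x [-0.004 -0.    -1.   ]
0.105 0.05 x [-0.059  0.048] y [0.075 0.146]
0.105 0.08 x [-0.059  0.064] y [0.061 0.145]
0.105 0.1 x [-0.06  -0.057] y [0.073 0.105]
0.105 0.12 x [-0.061  0.079] y [0.076 0.12 ]
0.105 0.13 x [-0.06   0.079] y [0.072 0.124]
0.105 0.14 x [-0.06   0.075] y [0.07 0.12]
0.105 0.15 x [-0.061  0.06 ] y [0.069 0.125]
0.105 0.16 x [-0.06   0.068] y [0.062 0.14 ]
0.105 0.17 x [0.056 0.075] y [0.061 0.122]
```

View pics/m4.png

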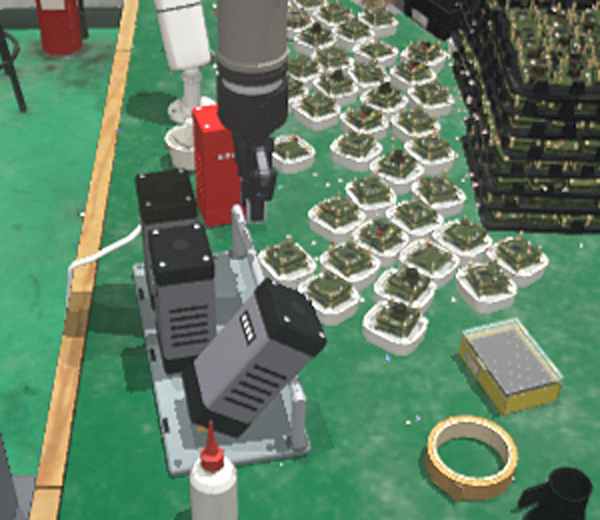

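View 6: the left pack stands upright, with its front at x = −60 mm, in line with pack_b. Now I'll back off, move across behind the right pack, and come in to pre-contact.

```bash
python3 -m jog '[[[0,0,-0.02,0,30],[0,0,-0.045,0,30],[0,0,-0.07,0,30],[-0.03,0,-0.072,0,30],[-0.03,0.04,-0.072,0,30],[-0.03,0.08,-0.072,0,30],[-0.03,0.12,-0.072,0,30],[-0.03,0.16,-0.072,0,30],[-0.03,0.195,-0.072,0,30],[-0.03,0.21,-0.072,0,30],[-0.03,0.21,-0.072,0,30],[-0.01,0.21,-0.072,0,30],[0,0.21,-0.072,0,30],[0,0.21,-0.06,0,30],[0,0.21,-0.05,0,30],[0,0.21,-0.042,0,30],[0,0.21,-0.042,0,30]]]'; python3 -c "
from h import *
f,P=look('m5');front(P,0)"
```

```text
t: 7.8
ee_pos: [0.6041, -0.2624, 0.1125]
tcp_rot: [2.12, 0.198, -2.127]
contact_force: [-0.3, 0.8, -0.0]
gripper_width: 0.298
t 7.8 dock TCP [ 0.1099 -0.1056] z 0.1125 F [-0.3  0.8 -0. ] w 0.2975883171293879
tool y,z in dock [[-0.0, -1.0], [-1.0, 0.0]] x [-0.003 -0.    -1.   ]
0 0.05 x [-0.059 -0.011] y [-0.035  0.016]
0 0.08 x [-0.059  0.064] y [-0.036  0.043]
0 0.1 x [-0.059  0.   ] y [-0.034  0.008]
0 0.12 x [-0.06  -0.002] y [-0.036  0.016]
0 0.13 x [-0.06  -0.002] y [-0.035  0.024]
0 0.14 x [-0.059 -0.002] y [-0.034  0.021]
0 0.15 x [-0.059 -0.001] y [-0.036  0.008]
0 0.16 x [-0.059 -0.001] y [-0.034  0.034]
```

View pics/m5.png

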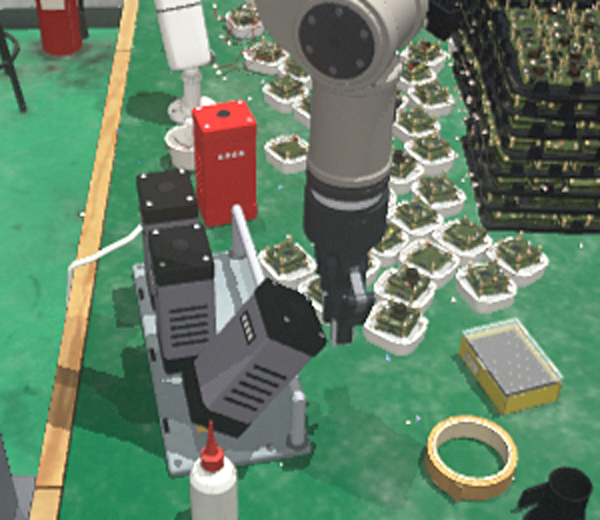

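View 7: the fingertips at (340,335) are just behind the right pack's top edge. The other two packs are upright and unmoved. Same slow push, 42 mm.

```bash
python3 -m jog '[[[0,0,0.003,0,30],[0,0,0.006,0,30],[0,0,0.009,0,30],[0,0,0.012,0,30],[0,0,0.015,0,30],[0,0,0.018,0,30],[0,0,0.021,0,30],[0,0,0.024,0,30],[0,0,0.027,0,30],[0,0,0.03,0,30],[0,0,0.032,0,30],[0,0,0.034,0,30],[0,0,0.036,0,30],[0,0,0.038,0,30],[0,0,0.04,0,30],[0,0,0.042,0,30],[0,0,0.042,0,30],[0,0,0.042,0,30],[0,0,0.042,0,30],[0,0,0.042,0,30]]]'; python3 -c "
from h import *
f,P=look('m6');front(P,-.105)"
```

```text
t: 10.35
ee_pos: [0.5636, -0.2697, 0.1125]
tcp_rot: [2.12, 0.199, -2.127]
contact_force: [0.5, -0.1, -0.8]
gripper_width: 0.297
t 10.35 dock TCP [ 0.0687 -0.1053] z 0.1125 F [ 0.5 -0.1 -0.8] w 0.29710814614870645
tool y,z in dock [[0.0, -1.0], [-1.0, -0.0]] x [-0.003 -0.    -1.   ]
-0.105 0.05 x [-0.059 -0.001] y [-0.138 -0.076]
-0.105 0.08 x [-0.059  0.064] y [-0.147 -0.062]
-0.105 0.1 x [-0.059 -0.002] y [-0.141 -0.095]
-0.105 0.12 x [-0.06   0.076] y [-0.139 -0.09 ]
-0.105 0.13 x [-0.059  0.077] y [-0.139 -0.088]
-0.105 0.14 x [-0.059  0.075] y [-0.139 -0.091]
-0.105 0.15 x [-0.06   0.059] y [-0.14  -0.087]
-0.105 0.16 x [-0.059  0.065] y [-0.148 -0.07 ]
-0.105 0.17 x [-0.019  0.076] y [-0.15  -0.068]
```

The right pack is upright too, with its front at −59 mm at all heights. I'll back away, rise, and check everything from both cameras.

```bash
python3 -m jog '[[[0,0,-0.02,0,30],[0,0,-0.045,0,30],[0,0,-0.07,0,30],[-0.03,0,-0.08,0,30],[-0.07,0,-0.08,0,30],[-0.11,0,-0.08,0,30],[-0.11,0,-0.08,0,30],[-0.11,0,-0.08,0,30]]]'; python3 - <<'E'
from h import *
f,P=look('m7')
for y in(-.105,0,.105): front(P,y)
g=grab_frame("scene");Q=cloud(g);o=np.load("pics/scene0.npz");O=cloud(o)
def cen(f,P,what):
    h=cv2.cvtColor(f["img"],cv2.COLOR_RGB2HSV);x,y,z=P[...,0],P[...,1],P[...,2]
    box={"bottle":(.4,.52,-.46,-.36,.02,.16),"cap":(.4,.45,-.02,.03,.004,.02),"red":(.4,.53,.03,.13,.02,.17)}[what]
    m=(x>box[0])&(x<box[1])&(y>box[2])&(y<box[3])&(z>box[4])&(z<box[5])
    if what=="cap": m&=h[...,2]<70
    return np.nanmedian(P[m],0).round(4),m.sum()
for w in("bottle","cap","red"): print(w,cen(o,O,w),cen(g,Q,w))
cv2.imwrite("pics/scene1.png",cv2.resize(g["img"][:,:,::-1],(800,600)))
E
```

```text
t: 11.4
ee_pos: [0.6421, -0.2546, 0.2216]
tcp_rot: [2.119, 0.2, -2.128]
contact_force: [0.6, -0.2, -0.2]
gripper_width: 0.303
t 11.4 dock TCP [ 0.1487 -0.105 ] z 0.2216 F [ 0.6 -0.2 -0.2] w 0.3031143743306669
tool y,z in dock [[0.0, -1.0], [-1.0, -0.0]] x [-0.004  0.    -1.   ]
-0.105 0.05 x [-0.059 -0.001] y [-0.139 -0.077]
-0.105 0.08 x [-0.059  0.065] y [-0.148 -0.061]
-0.105 0.1 x [-0.059 -0.002] y [-0.141 -0.093]
-0.105 0.12 x [-0.06  -0.002] y [-0.139 -0.09 ]
-0.105 0.13 x [-0.059 -0.001] y [-0.14  -0.089]
-0.105 0.14 x [-0.059 -0.001] y [-0.14  -0.103]
-0.105 0.15 x [-0.059 -0.001] y [-0.14  -0.084]
-0.105 0.16 x [-0.059 -0.   ] y [-0.139 -0.07 ]
0 0.05 x [-0.059 -0.056] y [-0.033  0.014]
0 0.08 x [-0.059  0.065] y [-0.043  0.042]
0 0.1 x [-0.059 -0.056] y [-0.032  0.02 ]
0 0.12 x [-0.06  -0.056] y [-0.031  0.019]
0 0.13 x [-0.06  -0.002] y [-0.034  0.022]
0 0.14 x [-0.059 -0.002] y [-0.036 -0.019]
0 0.15 x [-0.059 -0.001] y [-0.035  0.024]
0 0.16 x [-0.059 -0.001] y [-0.034  0.035]
0.105 0.05 x [-0.059  0.057] y [0.075 0.15 ]
0.105 0.08 x [-0.059  0.065] y [0.06  0.149]
0.105 0.1 x [-0.059 -0.057] y [0.073 0.13 ]
0.105 0.12 x [-0.06  -0.057] y [0.072 0.109]
0.105 0.13 x [-0.06  -0.001] y [0.072 0.127]
0.105 0.14 x [-0.059 -0.001] y [0.07  0.083]
0.105 0.15 x [-0.059 -0.   ] y [0.069 0.132]
0.105 0.16 x [-0.059 -0.   ] y [0.071 0.139]
bottle (array([ 0.4687, -0.403 ,  0.0682]), np.int64(738)) (array([ 0.469 , -0.4032,  0.0679]), np.int64(738))
cap (array([ 0.4175, -0.0041,  0.0068]), np.int64(11)) (array([ 0.4183, -0.0038,  0.0064]), np.int64(11))
red (array([0.4672, 0.0735, 0.1054]), np.int64(1762)) (array([0.4671, 0.0735, 0.1051]), np.int64(1749))
```

View pics/scene1.png

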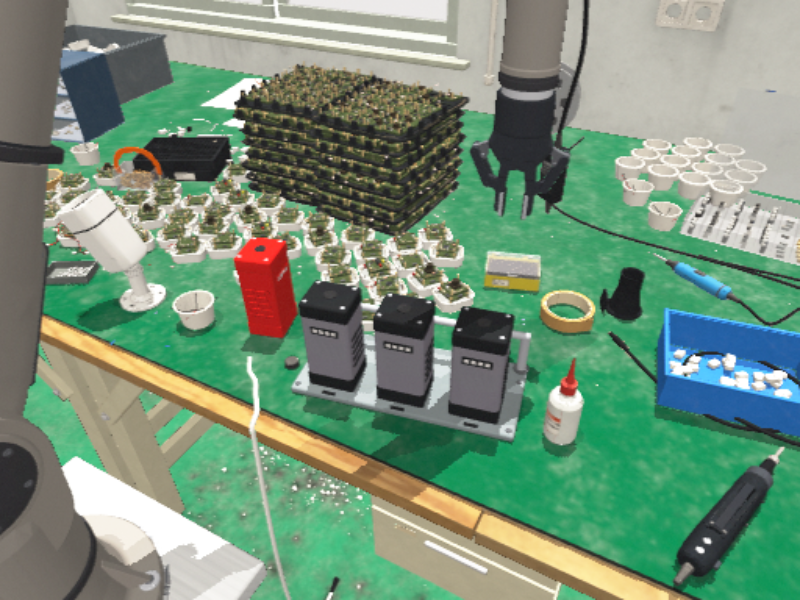

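View 8: all three packs stand upright in line at (332,335), (405,350) and (482,362). The bottle, lens cap and red box are where they were, and the gripper is clear. Handing in.

```bash
python3 -c "
from cell import arm
print(arm.close_job())"
```

```text
the job is handed in; nothing more can be done
None
```

Both tipped packs are upright in their bays again, and I handed the job in at about 11.5 s of the 50 s allowed. I pushed each one slowly from behind at its top edge, with two slightly parted fingertips, until it dropped onto its foot. I never gripped or lifted either pack.

- **Packs:** in the last check all three fronts were at x ≈ −59 to −60 mm at every height, with rear upper edges at x ≈ 0 and bays at y = −105, 0 and +105 mm. The middle pack (pack_b) had not moved.
- **Bystanders:** the bottle, lens cap and red look-alike were where they started, within about 1 mm. The lens cap check rests on only 11 image points.
- **Forces:** the tool force readings, taken at the end of each move, stayed around 1 N. The gripper was clear of everything at hand-in.

No check failed or disagreed.

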